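Feed a slide carrier through the scanner's intake flap

ROBOT

A 7-joint arm with a two-finger parallel gripper is mounted at the origin on the work surface. World frame = base frame: x ahead of the robot, y to its left, z up, the work surface at z = 0. Lengths are in m, angles in degrees, forces in N, time in s.
With the tool pointing down it reaches from about 0.4 to 0.85 m from the base axis. Payload 4.5 kg.
Tool frame: the origin (TCP) lies on the mounting face of the last link; the fingertips stand 166 mm ahead of it and the grasp point (between the pads) lies 147 mm ahead of it; z points along the fingers, y is the line along which they close (so a half turn about z gives the same grasp; the last joint's range is limited). The gripper opens to 88 mm and grips with 3 to 60 N. Pads are 18 mm wide; open, the fingers measure 123 mm over their backs; the gripper's body (75 mm by 187 mm) begins 45 mm behind the grasp point.
Start: joints at [76.02, 39.483, -11.15, 89.685, 9.013, 51.709, -12.324], TCP at [0.171, -0.601, 0.405] pointing down, gripper open.
Joint ranges: [-172.22, 172.22], [-26.19, 119.32], [-84.43, 86.54], [7.71, 146.69], [-57.33, 237.33], [2.42, 119.75], [-152.13, 152.13]. Speed limits (degrees/s): [147.25, 147.25, 180, 180, 180, 180, 180].

INTERFACE

Orientations are given as a 3x3 rotation matrix whose columns are the frame's x, y, z axes.
In Python, from station import bot, optics, hand_in gives the robot as it stands.
- The arm moves only by the shell command python3 -m crank 'ROWS'. ROWS is JSON, a list of rows, each a list of 5 numbers: the opening, from 0 (shut) to 1 (fully open), then the shift along the world's x, y, z in mm, then the turn about the world's z in degrees. In form: [[fingers, tx, ty, tz, yaw], ...]. A call has 1 to 20 rows; each row is the pose to reach, as a shift and turn from the pose commanded when the call began; what a row does not reach only later rows make up. A row lasts 1/10 s, in which the tool goes at most 50 mm and 8.59 degrees, less where a joint would pass 70% of its speed; a pose out of reach is approached as far as the arm can. A call with a gripper value outside its range is refused whole. The fingers move at their own pace and stop on an object; the grip force is fixed at half the most. Time passes only in rows, so rows that repeat a pose let the fingers close. It gives the time, the measured TCP pose, the force, the opening and the grip force at its end, in the units of the state.
- bot.get_obs(): the state, without advancing time (a new reading comes with each control period).
- optics.snapshot(name): name is "scene" or "side" or "wrist"; returns a dict with "frame" (480x640x3 uint8, red, green, blue), "z_map" (480x640 float32, m along the optical axis (not along the pixel's ray), 0 where there is no reading), "vertical_fov" (degrees; the focal length in pixels is half the picture's height over the tangent of half this angle, whatever the lens; pixels are square), "cx", "cy" (the principal point, pixels), "R" (3x3) and "t" (3): a world point X has camera coordinates R X + t; the wrist camera has in their place "tool_from_camera" (4x4, takes a point from camera to tool coordinates, whose origin is the TCP and whose axes are the flange's). Camera axes: x right, y down, z forward; pixel columns grow to the right and rows downward; lengths in m; the calibration is good to about 2 mm. A picture is of the moment at which its call begins: read the wrist's pose just before it.
- hand_in(): hands the job in; it is judged then, once.
The state is a dict: "t": time; "qpos": joint angles; "qd": joint speeds; "joint_efforts": joint torques, N m; "tcp_pos": TCP position; "tool_rot": TCP orientation; "ft_force": force on the tool from outside, world axes, zero at the start; "torque": the same for the moment, N m; "opening": opening from 0.0 (shut) to 1.0 (fully open); "finger_force": force on a finger pad.
Only numpy, scipy, OpenCV 4.12 (cv2) and the standard library are available. Lean on these libraries where they do the work, as an engineer would, in place of code of your own. Each camera call takes 0.05 s, during which the arm holds its last target. There are 200 camera calls.

TASK

Load the orange slide carrier into the scanner: with the fingertips, push it along its lane and through the hanging flap at the end, until it has dropped flat onto the lower floor of the bay behind, then draw the fingers back out so that the flap swings shut behind it. Only push the carrier, never pick it up, and leave the white carrier, the flap of its lane and the things standing around alone.

Things in the scene. Friction and masses are not known exactly. Their poses are not given: they have to be found in the camera images.
- intake: Fixed two-lane scanner intake. Origin: on the bench under the plane of the two shut flaps, midway between the lanes; x along the lanes into the machine (pushing direction, away from the robot), y to the left lane, z up. Lane centre lines at y = +40 (left) and -40 mm; level lane floor 30 mm above the bench from x = -200 to +6 mm. White housing x = 145 to 330 mm, 270 mm wide, 105 mm high.
- step (a point): Edge where the lane floors end, midway between the lanes (x = 6, y = 0, z = 30 mm in the intake's frame; axes as the intake's). Beyond it the bay floor lies 15 mm lower and runs to a back wall at x = 137 mm. A carrier pushed over it tips nose-down, its tail rising up to 15 mm, and drops flat once its tail is past the edge, a little beyond the flap plane.
- roof (a point): Centre of the clear roof's top (x = 70, y = 0, z = 102 mm in the intake's frame). The roof is 4 mm thick and covers ports and bay from x = -5 to 145 mm, on white walls. Fingers pointing straight down cannot pass under it and the hinge rod: tilt them to point forward and down, 20 to 40 degrees from vertical, to follow the carrier through.
- port_left (a point): Floor of the left lane (30 mm above the bench) on its centre line, in the plane of the shut flap (x = 0, y = 40 mm in the intake's frame; axes as the intake's). Lane and port are 72 mm wide between 8 mm thick guides that stand 12 mm above the lane floor, and from x = -5 mm on rise to the roof. The port is 59 mm high, from lane floor to hinge rod.
- port_right (a point): The same point of the right lane (x = 0, y = -40 mm in the intake's frame).
- flap_left (a joint): Blue flap of the left lane, 69 mm wide, 3 mm thick, 60 g, hanging by gravity from a 6 mm hinge rod across the top of the port, 62 mm above the lane floor; lower edge 7 mm above the lane floor. 0 = shut; grows as the lower edge swings inward (away from the robot), up to 1.45 rad; cannot swing outward. Falls shut by itself.
- flap_right (a joint): The same flap of the right lane; same values.
- orange_carrier: Orange slide carrier, a loose flat block 90 mm long (along the lane) x 66 mm wide x 18 mm high, a glass slide in its top; 60 to 130 g. Lies on the floor of either lane, before the flap, 3 mm play each side. Origin: centre of its underside; x along its length, into the machine; z up. Push on its end face nearest the robot, 45 mm behind the origin.
- white_carrier: White slide carrier, same size and make, waiting in the other lane. Leave it. Origin: centre of its underside.
- oil_bottle: Small amber bottle, 32 mm diameter, 75 mm high, standing loose to the left of the intake; origin: centre of its underside. Bystander.
- sample_jar: White jar, 44 mm diameter, 50 mm high, standing loose to the left of the intake; origin: centre of its underside. Bystander.
- slide_box: Blue slide box, 85 x 40 x 34 mm, standing loose to the right of the intake; origin: centre of its underside. Bystander.
Not all that is in view belongs to the job. Of the things that look like the orange_carrier, the largest one is meant.

How it is judged (in metres and radians):
On the way, in this order (a step that is already met when the one before it is completed fails the run):
1. the orange carrier is nose through its port and holds the flap of its lane open (x of orange_carrier in the frame of intake between -0.035 and 0.04 m and ((y of orange_carrier in the frame of intake above 0 m and value of joint flap_left above 0.3 rad) or (y of orange_carrier in the frame of intake below 0 m and value of joint flap_right above 0.3 rad))), for 0.05 s.
2. the orange carrier has dropped flat onto the bay floor (x of orange_carrier in the frame of intake above 0.05 m and z of orange_carrier in the frame of intake below 0.021 m and angle between orange_carrier's own z axis and vertical below 0.08 rad), for 0.1 s.
At the end, for the whole second after the job is handed in: The orange carrier lies flat (within 0.08 rad) and at rest on the bay floor behind its flap (origin more than 50 mm past the flap plane and less than 21 mm above the intake's underside), and both flaps hang shut (within 0.06 rad) (all of step 2 and linear speed of orange_carrier below 0.01 m/s and value of joint each of flap_left, flap_right below 0.06 rad); the robot touches nothing.
It fails at once if the orange carrier is lifted (its underside centre more than 15 mm above the lane floor) (z of orange_carrier in the frame of intake above 0.045 m).
It fails at once if the white carrier is moved by more than 10 mm (distance of white_carrier from where it was at the start of the episode above 0.01 m).
It fails at once if the flap of the white carrier's lane is opened by more than 0.15 rad ((y of orange_carrier in the frame of intake above 0 m and value of joint flap_right above 0.15 rad) or (y of orange_carrier in the frame of intake below 0 m and value of joint flap_left above 0.15 rad)).
It fails at once if the oil bottle, sample jar or slide box is moved by more than 15 mm (distance of any of oil_bottle, sample_jar, slide_box from where it was at the start of the episode above 0.015 m).
It also fails if it takes over 35 s, if anything falls off the work surface, if the arm or the gripper's body presses on something with over 40 N, if the wrist force passes 120 N, or if a joint passes its speed limit or range.

## Working session

There is one attempt and no reset: what is moved stays moved. The work goes in short steps, Python scripts to look and compute and a shell command to move; the robot and the scene stay as the last step left them, time stands still between calls to the robot, and variables do not carry over. Pictures are saved under pics/ and viewed, at most 10 in all, crops included, and the job is handed in when it is done.

```bash
mkdir -p pics; ls; cat > h.py <<'E'
import numpy as np,cv2
from station import bot,optics
def snap(n):
    o=bot.get_obs(); s=optics.snapshot(n)
    f=240/np.tan(np.radians(s['vertical_fov'])/2)
    z=s['z_map']; v,u=np.mgrid[:480,:640]
    P=np.stack([(u-s['cx'])/f*z,(v-s['cy'])/f*z,z],-1)
    if n=='wrist':
        T=np.array(s['tool_from_camera']); P=P@T[:3,:3].T+T[:3,3]
        P=P@np.array(o['tool_rot']).T+np.array(o['tcp_pos'])
    else: P=(P-np.array(s['t']))@np.array(s['R'])
    P[z==0]=np.nan
    return s,P
E
python3 - <<'E'
from h import *
o=bot.get_obs(); print(o)
for n in('scene','side'):
    s,P=snap(n); np.save(n+'.npy',P); cv2.imwrite(n+'.png',s['frame'][...,::-1]); print(n,s['cx'],s['cy'],s['vertical_fov'],-np.array(s['R']).T@s['t'])
a=cv2.imread('scene.png');b=cv2.imread('side.png')
cv2.imwrite('pics/a.png',a); cv2.imwrite('pics/b.png',b)
E
```

```text
pics
{'t': 0.0, 'qpos': array([ 76.02217829,  39.53331045, -11.14516778,  89.74569233,
         9.01312614,  51.70782441, -12.32253866]), 'qd': array([ 0.03263809, -0.07806296, -0.01066781, -0.02672928, -0.00551106,
        0.06038039, -0.02646755]), 'joint_efforts': array([ 6.77033440e-04, -5.27559078e+01, -1.26665846e+00, -1.53429455e+01,
       -5.26896282e-02,  6.63065643e-03,  1.23863615e-04]), 'tcp_pos': array([ 0.17126073, -0.60073451,  0.40390469]), 'tool_rot': array([[ 9.61637411e-01,  2.74322977e-01, -6.28234502e-04],
       [ 2.74323665e-01, -9.61635883e-01,  1.71920524e-03],
       [-1.32515338e-04, -1.82559167e-03, -9.99998325e-01]]), 'ft_force': array([0.87495886, 0.75590918, 1.24934473]), 'torque': array([ 0.00930877, -0.00856505,  0.01381208]), 'finger_force': 0.0, 'opening': 0.9990063976469017}
scene 316.57267507599227 233.80124105968315 56.3501009165685 [ 1.06497324 -0.10366807  0.72927399]
side 318.36872000575084 244.22247057273538 48.767982313167295 [0.49659127 0.74895219 0.51011927]
```

View pics/a.png

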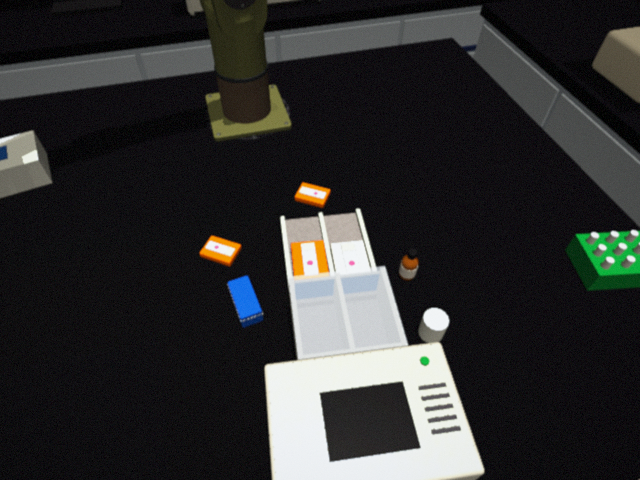

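View pics/b.png

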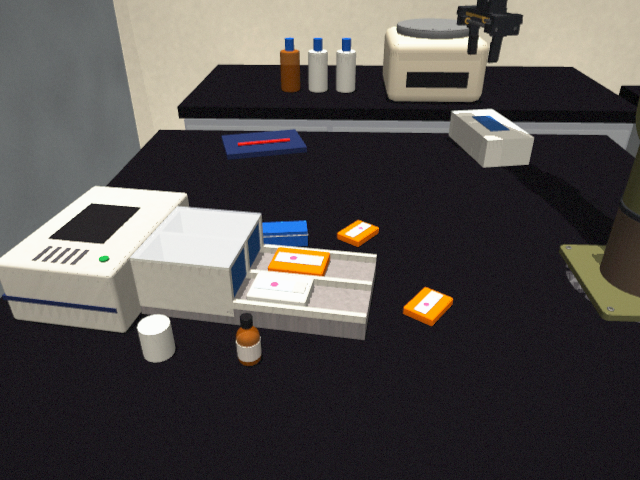

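The pictures show the intake with orange in its right lane. Orange things: A (310,259) in the lane, B (220,250) and C (312,194) smaller and loose on the bench. By the description I choose A, and will check it in a crop while measuring.

```bash
python3 - <<'E'
from h import *
from scipy.optimize import minimize
np.set_printoptions(precision=4,suppress=True)
S=[]
for n in('scene','side'):
    P=np.load(n+'.npy');im=cv2.imread(n+'.png');hsv=cv2.cvtColor(im,cv2.COLOR_BGR2HSV)
    m=((hsv[...,0]>5)&(hsv[...,0]<20)&(hsv[...,1]>200)&(hsv[...,2]>150)).astype(np.uint8)
    m=cv2.morphologyEx(m,cv2.MORPH_CLOSE,np.ones((15,15)))
    k,l,st,c=cv2.connectedComponentsWithStats(m)
    for i in range(1,k):
        if st[i,4]>150:
            q=P[l==i]; q=q[np.isfinite(q[:,2])]
            top=np.percentile(q[:,2],80); t=q[q[:,2]>top-.004]
            r=cv2.minAreaRect(t[:,:2].astype(np.float32)*1000)
            print(n,c[i],st[i,4],'ztop',top,r)
    ok=np.isfinite(P[...,2])&(P[...,0]>.3)&(P[...,0]<1.0)&(abs(P[...,1])<.4)
    S.append(P[ok])
    if n=='scene':
        h=P[(ok)&(P[...,2]>.09)&(P[...,2]<.12)]
    r=None
    Q=P[ok]
    for a,b in((.1,.11),(.094,.11),(.038,.046),(.026,.034)):
        q=Q[(Q[:,2]>a)&(Q[:,2]<b)]
        print(n,a,b,len(q),cv2.minAreaRect(q[:,:2].astype(np.float32)*1000) if len(q)>20 else '')
im=cv2.imread('scene.png')[150:370,180:480]
cv2.imwrite('pics/c.png',cv2.resize(im,None,fx=2.6,fy=2.6,interpolation=cv2.INTER_CUBIC))
# top view map of heights
Q=np.vstack(S); H=np.zeros((600,600),np.uint8)
for p in Q[np.argsort(Q[:,2])]:
    u=int((p[1]+.3)*1000);v=int((1.0-p[0])*1000)
    if 0<=u<600 and 0<=v<600 and p[2]>.008: H[v,u]=min(255,p[2]*2200)
cv2.imwrite('pics/d.png',cv2.applyColorMap(H,cv2.COLORMAP_JET))
E
```

```text
scene [312.1565 193.593 ] 543 ztop 0.015459565659492374 ((362.83160400390625, 87.6447982788086), (68.29060363769531, 52.43852996826172), 55.511207580566406)
scene [219.9083 249.4378] 731 ztop 0.014909668866629573 ((468.1810607910156, -136.3639678955078), (69.57447814941406, 51.986515045166016), 53.405948638916016)
scene [308.0247 255.4614] 687 ztop 0.04928101954896927 ((562.49560546875, 25.707847595214844), (64.33773040771484, 76.18692016601562), 82.02204895019531)
scene 0.1 0.11 33185 ((809.34228515625, 32.471893310546875), (269.7856750488281, 334.8729248046875), 81.90892791748047)
scene 0.094 0.11 33640 ((809.2222900390625, 32.55933380126953), (271.4150085449219, 334.9380187988281), 81.7940444946289)
scene 0.038 0.046 1001 ((607.2054443359375, 106.28034973144531), (261.82421875, 303.9498596191406), 82.44034576416016)
scene 0.026 0.034 2544 ((598.265869140625, 51.61836242675781), (370.9946594238281, 304.5118408203125), 82.27533721923828)
side [356.9817 232.7732] 657 ztop 0.014800235541613437 ((468.4230041503906, -135.74925231933594), (71.42718505859375, 53.231201171875), 54.02703094
[... 257 characters left out ...]
 (72.94227600097656, 50.99354553222656), 54.355873107910156)
side [246.8315 334.2303] 178 ztop 0.05509995730171334 ((619.737548828125, 216.35562133789062), (19.85080909729004, 10.725188255310059), 2.8270277976989746)
side 0.1 0.11 15136 ((810.0277099609375, 32.22784423828125), (271.40972900390625, 334.4717102050781), 82.15493774414062)
side 0.094 0.11 16054 ((810.0401611328125, 32.373756408691406), (271.7814025878906, 334.4818420410156), 82.1747817993164)
side 0.038 0.046 3387 ((695.034423828125, 126.81083679199219), (569.8721313476562, 243.674072265625), 22.377967834472656)
side 0.026 0.034 5162 ((679.7291259765625, 115.55908203125), (525.4222412109375, 339.27392578125), 37.561214447021484)
```

View pics/c.png

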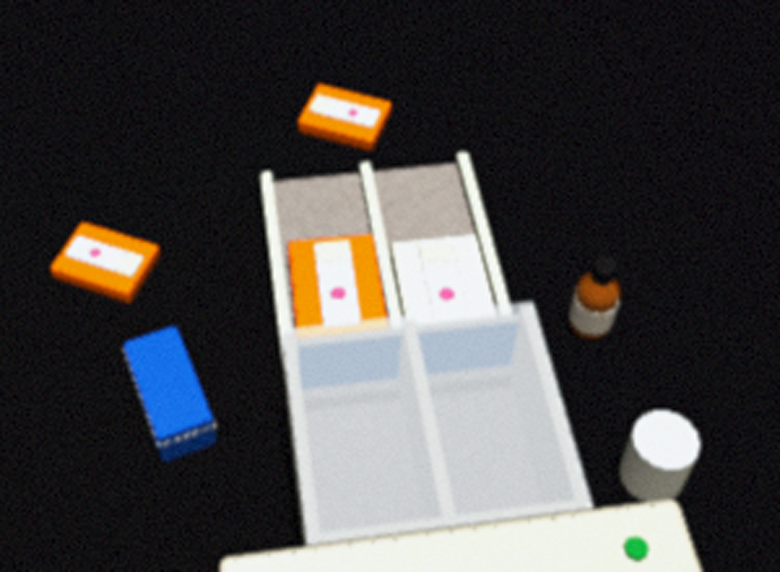

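View pics/d.png

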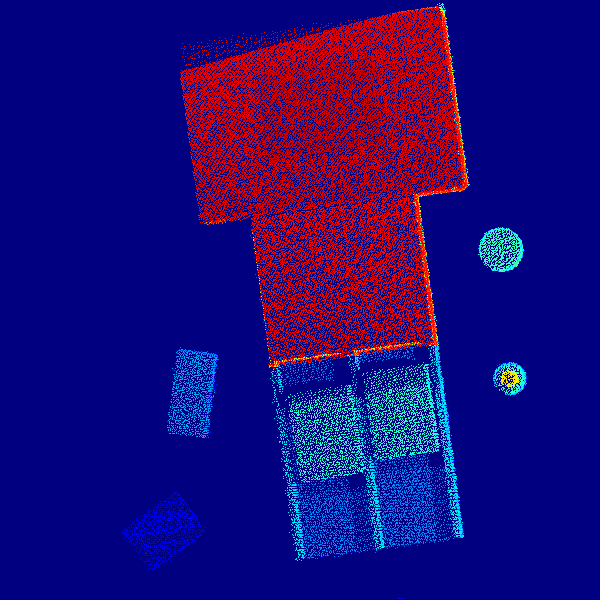

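The crop confirms A: full-size carrier (90 x 66 measured, top at 49 mm) in the right lane; B and C measure about 70 x 52. Intake origin is about (0.649, 0.055) with yaw -7.95°, and the tail is at intake x = -122. The rows only give yaw and no tilt, so I'll move above the lane first and then see how the arm behaves.

```bash
python3 -m crank '[[0,324,637,0,-23.9],[0,324,637,0,-23.9],[0,324,637,0,-23.9],[0,324,637,0,-23.9],[0,324,637,0,-23.9],[0,324,637,0,-23.9],[0,324,637,0,-23.9],[0,324,637,0,-23.9],[0,324,637,0,-23.9],[0,324,637,0,-23.9],[0,324,637,0,-23.9],[0,324,637,0,-23.9],[0,324,637,0,-23.9],[0,324,637,0,-23.9],[0,324,637,0,-23.9],[0,324,637,0,-23.9],[0,324,637,0,-23.9],[0,324,637,0,-23.9]]'; python3 -c "
from station import bot
o=bot.get_obs();print(o['t'],o['qpos'],o['tool_rot'],o['ft_force'])"
```

```text
t: 1.9
tcp_pos: [0.4946, 0.0336, 0.4046]
tool_rot: [[0.99, -0.143, -0.001], [-0.143, -0.99, -0.002], [-0.001, 0.002, -1.0]]
ft_force: [-0.1, -0.0, -0.0]
opening: 0.005
finger_force: 0.0
1.9 [  -9.78299784   29.86546604    0.84311567  111.9439406    -0.5559563
   38.28722287 -106.81192986] [[ 0.98978266 -0.14257752 -0.00138976]
 [-0.14257963 -0.98978212 -0.00155329]
 [-0.00115409  0.00173557 -0.99999783]] [-0.05458889 -0.01668823 -0.0250981 ]
```

```bash
python3 -m crank '[[0,650,-90,60,0],[0,650,-90,60,0],[0,650,-90,60,0],[0,650,-90,60,0],[0,650,-90,60,0],[0,650,-90,60,0],[0,650,-90,60,0],[0,650,-90,60,0],[0,650,-90,60,0],[0,650,-90,60,0],[0,650,-90,60,0],[0,650,-90,60,0]]'; python3 -c "
from station import bot
o=bot.get_obs();print(o['t'],o['qpos'])"
```

```text
t: 3.1
tcp_pos: [0.8742, -0.0182, 0.4218]
tool_rot: [[0.994, -0.109, 0.002], [-0.109, -0.994, -0.014], [0.003, 0.014, -1.0]]
ft_force: [-0.5, 0.9, -0.1]
opening: 0.002
finger_force: 0.0
3.1 [ 5.35438103e-02  7.06088367e+01 -2.63959291e+01  1.05594944e+01
  2.60191792e+01  9.98441679e+01 -1.00819801e+02]
```

```bash
python3 -m crank '[[0,-384,55,-17,0],[0,-384,55,-17,0],[0,-384,55,-17,0],[0,-384,55,-17,0],[0,-384,55,-17,0],[0,-384,55,-17,0],[0,-384,55,-17,0],[0,-384,55,-17,0],[0,-384,55,-17,0],[0,-384,55,-17,0]]'
```

```text
t: 4.1
tcp_pos: [0.4846, 0.0384, 0.4063]
tool_rot: [[0.994, -0.106, -0.002], [-0.106, -0.994, -0.013], [-0.0, 0.013, -1.0]]
ft_force: [0.8, -0.1, -0.3]
opening: 0.004
finger_force: 0.0
```

The residual tilt carried over into the next call. I'll test whether going to the top of the reach, where joint 6 runs into its limit, gives a usable forward tilt.

```bash
python3 -m crank '[[0,0,0,900,0],[0,0,0,900,0],[0,0,0,900,0],[0,0,0,900,0],[0,0,0,900,0],[0,0,0,900,0],[0,0,0,900,0],[0,0,0,900,0],[0,0,0,900,0],[0,0,0,900,0],[0,0,0,900,0],[0,0,0,900,0],[0,0,0,900,0],[0,0,0,900,0],[0,0,0,900,0],[0,0,0,900,0]]'; python3 -c "
from station import bot
o=bot.get_obs();print(o['t'],o['qpos'])"
```

```text
t: 5.7
tcp_pos: [0.4418, 0.0303, 0.9181]
tool_rot: [[0.993, -0.108, 0.047], [-0.108, -0.994, -0.006], [0.047, 0.001, -0.999]]
ft_force: [0.4, -0.4, 0.2]
opening: 0.006
finger_force: 0.0
5.7 [-22.22003938  15.15992913  22.65282041  43.42070361  -6.22498747
 119.68586939 -99.85462015]
```

```bash
python3 -m crank '[[0,0,0,400,0],[0,0,0,400,0],[0,0,0,400,0],[0,0,0,400,0]]'; python3 -m crank '[[0,0,0,400,0],[0,0,0,400,0],[0,0,0,400,0],[0,0,0,400,0]]'; python3 -c "
from station import bot
o=bot.get_obs();print(o['t'],o['qpos'])"
```

```text
t: 6.1
tcp_pos: [0.3932, 0.0266, 0.9417]
tool_rot: [[0.99, -0.105, 0.092], [-0.106, -0.994, -0.002], [0.091, -0.007, -0.996]]
ft_force: [-0.0, 0.7, 0.0]
opening: 0.005
finger_force: 0.0
t: 6.5
tcp_pos: [0.3553, 0.0228, 0.9595]
tool_rot: [[0.985, -0.105, 0.134], [-0.106, -0.994, 0.001], [0.134, -0.015, -0.991]]
ft_force: [-0.4, -0.7, -0.5]
opening: 0.005
finger_force: 0.0
6.5 [-42.62556501   6.56751566  41.98025483  47.58372391  -4.92398387
 119.68253132 -99.91895835]
```

```bash
python3 -m crank '[[0,150,0,400,0],[0,150,0,400,0],[0,150,0,400,0]]'; python3 -m crank '[[0,300,0,300,0],[0,300,0,300,0],[0,300,0,300,0]]'; python3 -c "
from station import bot
o=bot.get_obs();print(o['t'],o['qpos'])"
```

```text
t: 6.8
tcp_pos: [0.373, 0.0209, 0.9695]
tool_rot: [[0.979, -0.103, 0.176], [-0.105, -0.994, 0.003], [0.175, -0.021, -0.984]]
ft_force: [-0.8, 0.5, -0.1]
opening: 0.004
finger_force: 0.0
t: 7.1
tcp_pos: [0.4359, 0.0186, 0.9669]
tool_rot: [[0.972, -0.103, 0.212], [-0.106, -0.994, 0.004], [0.211, -0.026, -0.977]]
ft_force: [-0.1, -0.7, -0.2]
opening: 0.001
finger_force: 0.0
7.1 [-19.77222798  15.37604129  23.1965184   33.60317771  -7.651212
 119.67671398 -98.54856673]
```

```bash
for i in 1 2; do :; done; python3 -m crank '[[0,100,0,400,0],[0,100,0,400,0]]'|sed -n 1,3p; python3 -m crank '[[0,100,0,400,0],[0,100,0,400,0]]'|sed -n 1,3p; python3 -m crank '[[0,100,0,400,0],[0,100,0,400,0]]'|sed -n 1,3p;python3 -m crank '[[0,100,0,400,0],[0,100,0,400,0]]'|sed -n 1,3p; python3 -c "
from station import bot
o=bot.get_obs();print(o['t'],o['qpos'])"
```

```text
t: 7.3
tcp_pos: [0.4282, 0.0172, 0.9802]
tool_rot: [[0.962, -0.102, 0.253], [-0.107, -0.994, 0.004], [0.251, -0.031, -0.968]]
t: 7.5
tcp_pos: [0.4199, 0.0158, 0.9937]
tool_rot: [[0.95, -0.1, 0.295], [-0.106, -0.994, 0.007], [0.292, -0.038, -0.956]]
t: 7.7
tcp_pos: [0.4138, 0.0147, 1.0055]
tool_rot: [[0.938, -0.098, 0.333], [-0.106, -0.994, 0.008], [0.33, -0.043, -0.943]]
t: 7.9
tcp_pos: [0.4083, 0.0137, 1.0167]
tool_rot: [[0.924, -0.096, 0.37], [-0.107, -0.994, 0.009], [0.367, -0.048, -0.929]]
7.9 [-20.10477439  14.26055964  26.29197931  25.3153078   -9.64750681
 119.70178698 -98.16362512]
```

Tilt accumulates well (now 21.7° forward). Continuing to about 34°.

```bash
python3 -m crank '[[0,100,0,400,0],[0,100,0,400,0]]'|sed -n 2,3p; python3 -m crank '[[0,100,0,400,0],[0,100,0,400,0]]'|sed -n 2,3p; python3 -m crank '[[0,100,0,400,0],[0,100,0,400,0]]'|sed -n 2,3p;python3 -m crank '[[0,100,0,400,0],[0,100,0,400,0]]'|sed -n 2,3p; python3 -m crank '[[0,100,0,400,0],[0,100,0,400,0]]'|sed -n 2,3p; python3 -c "
from station import bot
o=bot.get_obs();print(o['t'],o['qpos'])"
```

```text
tcp_pos: [0.403, 0.0126, 1.0276]
tool_rot: [[0.909, -0.094, 0.406], [-0.107, -0.994, 0.01], [0.403, -0.053, -0.914]]
tcp_pos: [0.3978, 0.0117, 1.038]
tool_rot: [[0.892, -0.091, 0.442], [-0.107, -0.994, 0.011], [0.439, -0.058, -0.897]]
tcp_pos: [0.3927, 0.0107, 1.0481]
tool_rot: [[0.875, -0.089, 0.477], [-0.108, -0.994, 0.012], [0.473, -0.062, -0.879]]
tcp_pos: [0.3877, 0.0099, 1.0576]
tool_rot: [[0.856, -0.087, 0.51], [-0.109, -0.994, 0.013], [0.506, -0.067, -0.86]]
tcp_pos: [0.3827, 0.009, 1.0667]
tool_rot: [[0.836, -0.084, 0.543], [-0.109, -0.994, 0.014], [0.538, -0.071, -0.84]]
8.9 [-17.93606582  14.82282907  31.41387027  13.69155622 -16.25024718
 119.70111032 -98.00322255]
```

```bash
python3 -m crank '[[0,7,33,-797,-4],[0,7,33,-797,-4],[0,7,33,-797,-4],[0,7,33,-797,-4],[0,7,33,-797,-4],[0,7,33,-797,-4],[0,7,33,-797,-4],[0,7,33,-797,-4],[0,7,33,-797,-4],[0,7,33,-797,-4],[0,7,33,-797,-4],[0,7,33,-797,-4],[0,7,33,-797,-4],[0,7,33,-797,-4],[0,7,33,-797,-4],[0,7,33,-797,-4],[0,7,33,-797,-4],[0,7,33,-797,-4],[0,7,33,-797,-4],[0,7,33,-797,-4]]'; cat > tip.py <<'E'
from h import *
np.set_printoptions(precision=1,suppress=True)
c,s=np.cos(np.radians(-7.95)),np.sin(np.radians(-7.95))
def rel(p): d=np.asarray(p)-[.6488,.0549,0]; return 1000*np.array([c*d[0]+s*d[1],-s*d[0]+c*d[1],d[2]])
def tip():
    o=bot.get_obs();R=np.array(o['tool_rot']);p=np.array(o['tcp_pos'])
    print('t',o['t'],'q',o['qpos'],'F',o['ft_force'])
    for n,v in(('tip',(0,0,.166)),('front',(.009,0,.166)),('rear',(-.009,0,.166)),('L',(.009,-.0175,.166)),('R',(.009,.0175,.166)),('body',(.0375,0,.102))): print(n,rel(p+R@v))
if __name__=='__main__': tip()
E
python3 tip.py
```

```text
t: 10.9
tcp_pos: [0.4541, 0.0578, 0.4383]
tool_rot: [[0.856, -0.16, 0.492], [-0.167, -0.985, -0.031], [0.49, -0.056, -0.87]]
ft_force: [-0.8, 0.4, -0.9]
opening: 0.005
finger_force: 0.0
t 10.9 q [ -29.7   21.9   18.9  128.9   38.6    2.5 -152.1] F [-0.8  0.4 -0.9]
tip [-111.7  -17.9  293.8]
front [-103.8  -18.3  298.2]
rear [-119.5  -17.4  289.4]
L [-103.4   -0.8  299.2]
R [-104.2  -35.8  297.3]
body [-110.5  -22.   367.9]
```

```bash
cat > fk.py <<'E'
import numpy as np
from scipy.spatial.transform import Rotation as Ro
from scipy.optimize import least_squares
D=[([76.022,39.533,-11.145,89.746,9.013,51.708,-12.323],[.17126,-.60073,.4039],[[.9616,.2743,-.0006],[.2743,-.9616,.0017],[-.0001,-.0018,-1]]),
([-9.783,29.865,.843,111.944,-.556,38.287,-106.812],[.4946,.0336,.4046],[[.99,-.143,-.001],[-.143,-.99,-.002],[-.001,.002,-1]]),
([.0535,70.609,-26.396,10.559,26.019,99.844,-100.82],[.8742,-.0182,.4218],[[.994,-.109,.002],[-.109,-.994,-.014],[.003,.014,-1]]),
([-22.22,15.16,22.653,43.421,-6.225,119.686,-99.855],[.4418,.0303,.9181],[[.993,-.108,.047],[-.108,-.994,-.006],[.047,.001,-.999]]),
([-42.626,6.568,41.98,47.584,-4.924,119.683,-99.919],[.3553,.0228,.9595],[[.985,-.105,.134],[-.106,-.994,.001],[.134,-.015,-.991]]),
([-20.105,14.261,26.292,25.315,-9.648,119.702,-98.164],[.4083,.0137,1.0167],[[.924,-.096,.37],[-.107,-.994,.009],[.367,-.048,-.929]]),
([-17.936,14.823,31.414,13.692,-16.25,119.701,-98.003],[.3827,.009,1.0667],[[.836,-.084,.543],[-.109,-.994,.014],[.538,-.071,-.84]]),
([-29.7,21.9,18.9,128.9,38.6,2.5,-152.1],[.4541,.0578,.4383],[[.856,-.16,.492],[-.167,-.985,-.031],[.49,-.056,-.87]])]
def fk(q,p):
    # p: 6 translations (18) , base yaw, flange yaw, signs
    R=Ro.identity();x=np.array([0,0,p[0]]);o=p[6:13]
    for i,a in enumerate('zyzyzyz'):
        R=R*Ro.from_euler(a,SG[i]*q[i]+o[i],degrees=True)
        if i==1:x=x+R.apply([p[4],0,p[1]])
        if i==3:x=x+R.apply([-p[4]+p[13],0,p[2]])
        if i==5:x=x+R.apply([p[5],0,p[3]])
    return x,R
def res(p): 
    r=[]
    for q,x,M in D:
        a,B=fk(q,p); r+=list((a-x)*10)+list((B.as_matrix()-np.array(M)).ravel())
    return np.array(r)
import itertools,os,json
if os.path.exists('fk.json'):
    SG,P=json.load(open('fk.json'));P=np.array(P)
elif __name__=='__main__':
    best=None
    for SG in itertools.product((1,),(1,),(1,-1),(1,),(1,-1),(1,),(1,-1)):
      for o1 in(0,180,90,-90):
        for o7 in(0,90,180,-90):
          p0=[.33,.35,.35,.1,0,0]+[o1,0,0,0,0,0,o7,0]
          a=res(p0); 
          if best is None or a@a<best[0]: best=(a@a,SG,p0)
    print(best)
    SG=best[1]; s=least_squares(res,best[2]); print(s.cost,np.round(s.x,3),np.abs(s.fun).max())
    json.dump([SG,list(s.x)],open('fk.json','w'))
E
python3 fk.py
```

```text
(np.float64(143.40208397557112), (1, 1, 1, 1, 1, 1, 1), [0.33, 0.35, 0.35, 0.1, 0, 0, 0, 0, 0, 0, 0, 0, -90, 0])
44.54906876873626 [ 8.50000e-01  8.40000e-02  4.11000e-01  7.36000e-01 -6.43000e-01
  1.28000e-01 -2.67560e+01  5.84040e+01  4.33400e+00 -2.54140e+01
  1.89000e+00 -2.88090e+01 -1.16855e+02 -7.36000e-01] 7.1835777697507925
```

```bash
sed -i 's/itertools.product((1,),(1,),(1,-1),(1,),/itertools.product((1,-1),(1,),(1,-1),(1,),/' fk.py; rm fk.json; python3 fk.py
```

```text
(np.float64(28.44652570035321), (-1, 1, -1, 1, -1, 1, -1), [0.33, 0.35, 0.35, 0.1, 0, 0, 0, 0, 0, 0, 0, 0, 90, 0])
0.03802062718163338 [ 3.4700e-01  5.6900e-01  3.4700e-01  1.6600e-01  3.4000e-02 -0.0000e+00
 -3.2310e+00 -3.8300e+00 -2.4030e+00  1.1500e-01  5.0300e-01  3.1950e+00
  8.4724e+01  5.8000e-02] 0.106204032387342
```

```bash
python3 - <<'E'
import fk,numpy as np
from scipy.optimize import least_squares
from scipy.spatial.transform import Rotation as Ro
SG=fk.SG
def f(q,p):
    R=Ro.identity();x=np.array([0,0,p[0]]);o=p[1:8];T=p[8:].reshape(4,3)
    for i,a in enumerate('zyzyzyz'):
        R=R*Ro.from_euler(a,SG[i]*q[i]+o[i],degrees=True)
        if i in(1,3,5,2): x=x+R.apply(T[{1:0,3:1,5:2,2:3}[i]])
    return x,R
def parts(p):
    A=[];B=[]
    for q,x,M in fk.D:
        a,b=f(q,p);A.append((a-x)*1000);B.append((b*Ro.from_matrix(M).inv()).as_rotvec(degrees=True))
    return np.array(A),np.array(B)
def res(p):
    A,B=parts(p); return np.r_[A.ravel()/3,B.ravel()*2, p[8:]*.05,p[1:8]*[.0,.05,.05,.05,.05,.05,0]]
p0=np.r_[.34,0,0,0,0,0,0,90,[0,0,.45],[0,0,.35],[0,0,.15],[0,0,0]]
s=least_squares(res,p0);np.set_printoptions(precision=3,suppress=True)
print(s.cost,s.x[:8]);print(s.x[8:].reshape(4,3));A,B=parts(s.x);print(A,'\n',B)
np.save('p.npy',s.x)
E
```

```text
0.009707493857058063 [ 0.347  0.013 -0.002 -0.007  0.012  0.001 -0.014 90.01 ]
[[ 0.    -0.019  0.282]
 [-0.    -0.013  0.345]
 [ 0.    -0.001  0.16 ]
 [ 0.    -0.013  0.282]]
[[ 0.008 -0.067  0.005]
 [ 0.001 -0.051  0.033]
 [-0.007  0.04   0.04 ]
 [-0.007  0.018 -0.028]
 [-0.041  0.015 -0.006]
 [ 0.037 -0.037 -0.015]
 [ 0.011  0.031  0.002]
 [-0.019 -0.031 -0.031]] 
 [[-0.003  0.003 -0.001]
 [ 0.019  0.009  0.018]
 [-0.005 -0.007 -0.008]
 [-0.008 -0.021 -0.02 ]
 [-0.008 -0.007  0.024]
 [ 0.004  0.004  0.017]
 [ 0.011 -0.001 -0.013]
 [-0.006  0.024 -0.017]]
```

```bash
cat > ik.py <<'E'
import fk,numpy as np
from scipy.optimize import least_squares
from scipy.spatial.transform import Rotation as Ro
SG=fk.SG;p=np.load('p.npy')
lo=np.array([-172.22,-26.19,-84.43,7.71,-57.33,2.42,-152.13]);hi=np.array([172.22,119.32,86.54,146.69,237.33,119.75,152.13])
def f(q):
    R=Ro.identity();x=np.array([0,0,p[0]]);o=p[1:8];T=p[8:].reshape(4,3)
    for i,a in enumerate('zyzyzyz'):
        R=R*Ro.from_euler(a,SG[i]*q[i]+o[i],degrees=True)
        if i in(1,3,5,2): x=x+R.apply(T[{1:0,3:1,5:2,2:3}[i]])
    return x,R
def ik(x,R,q0):
    def r(q):
        a,b=f(q);return np.r_[(a-x)*100,(b*R.inv()).as_rotvec()*30,(q-q0)*1e-5]
    s=least_squares(r,np.clip(q0,lo+.1,hi-.1),bounds=(lo+.05,hi-.05));a,b=f(s.x)
    return s.x,np.linalg.norm(a-x)*1000,np.degrees(np.linalg.norm((b*R.inv()).as_rotvec()))
yw=np.radians(-7.95);c,s_=np.cos(yw),np.sin(yw)
def world(r): r=np.asarray(r)/1000;return np.array([.6488+c*r[0]-s_*r[1],.0549+s_*r[0]+c*r[1],r[2]])
E
cat > t.py <<'E'
from ik import *
np.set_printoptions(precision=1,suppress=True)
qn=np.array([-9.783,29.865,.843,111.944,-.556,38.287,-106.812])
for th in(22,25,29):
  Rb=Ro.from_euler('z',-7.95,degrees=True)*Ro.from_euler('y',-th,degrees=True)*Ro.from_matrix(np.diag([1,-1,-1.]))
  q=qn
  for X in(-165,-120,-80,-40,12):
    t=world([X,-40,41])-Rb.apply([0,0,.166]); q,e,a=ik(t,Rb,q); print(th,X,t*1000,q,e,a)
E
python3 t.py
```

```text
22 -165 [418.3  46.7 194.9] [ -19.6   46.5    7.4  127.2   38.9    2.5 -152.1] 61.74428680861963 15.780056601125198
22 -120 [462.8  40.5 194.9] [ -16.7   48.2    6.5  122.7   41.2    2.5 -152.1] 49.0063013003131 13.235535857760096
22 -80 [502.4  34.9 194.9] [ -14.6   49.8    5.9  118.6   42.9    2.5 -152.1] 38.443150029070104 10.833099540180289
22 -40 [542.1  29.4 194.9] [ -12.8   51.3    5.4  114.4   44.3    2.5 -152.1] 28.487253525944 8.326271636722968
22 12 [593.6  22.2 194.9] [ -10.9   53.4    4.9  108.8   45.8    2.5 -152.1] 16.263398717250865 4.94155170144265
25 -165 [410.4  47.8 191.4] [ -21.9   46.3    9.4  127.5   37.6    2.5 -152.1] 71.81913877737944 18.301677662601637
25 -120 [454.9  41.6 191.4] [ -18.5   48.     8.1  122.9   40.2    2.5 -152.1] 58.85536789516062 15.861796465063598
25 -80 [494.6  36.1 191.4] [ -16.1   49.6    7.3  118.8   42.     2.5 -152.1] 48.099885505440625 13.532590705723846
25 -40 [534.2  30.5 191.4] [ -14.1   51.2    6.7  114.5   43.5    2.5 -152.1] 37.9692437487306 11.084477761911153
25 12 [585.7  23.3 191.4] [ -11.9   53.3    6.   108.9   45.2    2.5 -152.1] 25.554567776444774 7.758732497666069
29 -165 [400.1  49.2 186.2] [ -25.5   46.3   12.5  127.8   35.5    2.5 -152.1] 85.21381176936461 21.64090525886648
29 -120 [444.7  43.  186.2] [ -21.4   47.9   10.7  123.2   38.5    2.5 -152.1] 71.97288291508545 19.350847573504854
29 -80 [484.3  37.5 186.2] [ -18.5   49.5    9.5  119.    40.6    2.5 -152.1] 60.97276986911781 17.12488547344768
29 -40 [523.9  31.9 186.2] [ -16.1   51.1    8.6  114.7   42.3    2.5 -152.1] 50.61554176480298 14.758545822773847
29 12 [575.4  24.8 186.2] [ -13.5   53.2    7.6  109.1   44.2    2.5 -152.1] 37.949611188355014 11.513936155954477
```

```bash
cat > t2.py <<'E'
from ik import *
np.set_printoptions(precision=1,suppress=True)
def Rt(th,az,sp): return Ro.from_euler('z',az-7.95,degrees=True)*Ro.from_euler('y',-th,degrees=True)*Ro.from_matrix(np.diag([1,-1,-1.]))*Ro.from_euler('z',sp,degrees=True)
seeds={'now':np.array([-20,50,10,115,35,5,-150.]),'flip':np.array([-10,50,0,115,170,10,-107.]),'swiv':np.array([-40,50,30,115,90,20,-17.])}
for th in(14,17,20,24,28):
  for X in(-150,-40,12):
    for n,add in(('now',0),('flip',180)):
      best=None
      for az in(0,-15,15):
        for sp in(0,-25,25):
          R=Rt(th,az,sp+add);t=world([X,-40,43])-R.apply([0,0,.166])
          for k in(seeds if add else ['now']):
            q,e,a=ik(t,R,seeds[k]); 
            if best is None or e+5*a+.02*abs(az)+.02*abs(sp)<best[0]: best=(e+5*a+.02*abs(az)+.02*abs(sp),az,sp,k,e,a,q)
      print(th,X,n,best[1:4],'%.1f mm %.1f deg'%best[4:6],best[6])
E
python3 t2.py
```

```text
14 -150 now (15, -25, 'now') 14.6 mm 3.1 deg [  33.    79.1  -84.4  128.1   97.4   77.5 -152.1]
14 -150 flip (0, 0, 'flip') 0.0 mm 0.0 deg [ -14.6   50.9    3.3  132.6  171.9   16.8 -102.7]
14 -40 now (-15, 0, 'now') 0.0 mm 0.0 deg [ -15.3   52.7    8.2  113.6   28.3    2.7 -152.1]
14 -40 flip (0, 0, 'flip') 0.0 mm 0.0 deg [ -9.5  52.    1.9 114.7  92.3   2.5 -18.5]
14 12 now (0, 0, 'now') 0.0 mm 0.0 deg [  -5.5   53.5   -2.5  105.6   37.3    9.2 -141. ]
14 12 flip (0, 0, 'swiv') 0.0 mm 0.0 deg [  1.3  53.9 -14.3 105.3  63.2  16.7  15.8]
17 -150 now (15, -25, 'now') 21.6 mm 4.5 deg [  33.9   79.7  -84.4  129.6  100.5   77.4 -152.1]
17 -150 flip (0, 0, 'flip') 0.0 mm 0.0 deg [ -15.4   51.8    3.3  135.3  170.9   23.2 -102.7]
17 -40 now (15, -25, 'now') 0.0 mm 0.0 deg [  23.2   61.8  -51.9  116.    99.    42.4 -152.1]
17 -40 flip (0, 0, 'flip') 0.0 mm 0.0 deg [ -12.2   52.4    5.6  117.5  174.4    6.  -101.7]
17 12 now (-15, 0, 'now') 0.0 mm 0.0 deg [ -14.6   54.3    8.5  107.4   29.     5.  -152.1]
17 12 flip (0, 0, 'swiv') 0.0 mm 0.0 deg [ -6.1  53.4  -2.2 108.5  75.3   6.4   0.6]
20
[... 983 characters left out ...]
8.    67.9  -60.3  113.4  108.2   50.1 -152.1]
24 12 flip (0, 0, 'flip') 0.0 mm 0.0 deg [ -12.6   54.3    7.   115.1  173.7   12.3 -101.2]
28 -150 now (15, -25, 'now') 45.7 mm 8.6 deg [  37.3   85.2  -84.4  135.9  115.8   80.4 -152.1]
28 -150 flip (0, 0, 'flip') 0.0 mm 0.0 deg [ -18.1   57.6    2.2  144.8  167.1   48.8 -104.5]
28 -40 now (15, -25, 'now') 0.6 mm 0.1 deg [  34.9   84.1  -84.4  125.   116.6   79.5 -152.1]
28 -40 flip (0, 0, 'flip') 0.0 mm 0.0 deg [ -14.7   54.8    6.2  126.9  170.9   28.3 -101.2]
28 12 now (15, -25, 'now') 0.0 mm 0.0 deg [  32.4   75.3  -71.2  116.6  115.1   62.1 -152.1]
28 12 flip (0, 0, 'flip') 0.0 mm 0.0 deg [ -13.4   55.2    7.3  118.4  172.4   20.2 -100.8]
```

With a fitted kinematic model, the forward-tilted pose at the port needs the flipped wrist branch (joint 5 near 180°). That needs the hand turned half round before it is tilted. I'll turn while rising, then tilt forward at the top.

```bash
python3 -m crank '[[0,0,0,200,9],[0,0,0,250,18],[0,0,0,300,27],[0,0,0,300,110],[0,0,0,300,110],[0,0,0,300,110],[0,0,0,300,110],[0,0,0,300,110],[0,0,0,300,110],[0,0,0,300,110],[0,0,0,300,110],[0,0,0,300,110],[0,0,0,300,110]]';python3 -c "
from station import bot
o=bot.get_obs();print(o['t'],o['qpos'])"
```

```text
t: 12.2
tcp_pos: [0.4533, 0.0572, 0.7382]
tool_rot: [[0.188, 0.981, 0.041], [0.854, -0.184, 0.487], [0.485, -0.057, -0.873]]
ft_force: [0.4, 0.1, -0.7]
opening: 0.002
finger_force: 0.0
12.2 [ 41.76019848  18.27609516 -66.10251045  81.71800561  -9.62505975
  77.40070795 -31.70467462]
```

```bash
python3 -m crank '[[0,0,-20,0,9],[0,0,-40,0,75],[0,0,-60,0,75],[0,0,-60,0,75],[0,0,-60,0,75],[0,0,-60,0,75],[0,0,-60,0,75],[0,0,-60,0,75],[0,0,-60,0,75]]';python3 -c "
from station import bot
o=bot.get_obs();print(o['t'],o['qpos'])"
```

```text
t: 13.1
tcp_pos: [0.4538, -0.0025, 0.7379]
tool_rot: [[-0.775, 0.431, -0.461], [0.403, 0.9, 0.165], [0.486, -0.058, -0.872]]
ft_force: [-0.4, 0.2, -0.5]
opening: 0.004
finger_force: 0.0
13.1 [ 37.15823933  32.91065635 -80.64993829  69.65592002   6.78227158
 117.81419093  20.32463222]
```

```bash
python3 -m crank '[[0,100,0,400,4]]'|sed -n 2,3p; python3 -m crank '[[0,100,0,400,4]]'|sed -n 2,3p; python3 -m crank '[[0,100,0,400,4]]'|sed -n 2,3p; python3 -m crank '[[0,100,0,400,4]]'|sed -n 2,3p; python3 -m crank '[[0,100,0,400,0]]'|sed -n 2,3p; python3 -m crank '[[0,100,0,400,0]]'|sed -n 2,3p; python3 -c "
from station import bot
o=bot.get_obs();print(o['t'],o['qpos'])"
```

```text
tcp_pos: [0.4611, 0.0062, 0.7347]
tool_rot: [[-0.776, 0.402, -0.486], [0.383, 0.912, 0.142], [0.5, -0.076, -0.862]]
tcp_pos: [0.4659, 0.0113, 0.7333]
tool_rot: [[-0.778, 0.384, -0.498], [0.376, 0.919, 0.122], [0.504, -0.092, -0.859]]
tcp_pos: [0.4674, 0.0156, 0.7349]
tool_rot: [[-0.787, 0.36, -0.501], [0.359, 0.928, 0.103], [0.502, -0.098, -0.859]]
tcp_pos: [0.466, 0.019, 0.7391]
tool_rot: [[-0.804, 0.329, -0.495], [0.332, 0.939, 0.085], [0.493, -0.096, -0.864]]
tcp_pos: [0.4605, 0.0229, 0.7533]
tool_rot: [[-0.814, 0.34, -0.471], [0.337, 0.937, 0.094], [0.473, -0.082, -0.877]]
tcp_pos: [0.4545, 0.0274, 0.7673]
tool_rot: [[-0.825, 0.351, -0.442], [0.341, 0.934, 0.106], [0.45, -0.063, -0.891]]
13.7 [ 10.67970862  20.14468425 -28.59042508  65.6341635   -5.06209781
 119.68926198  48.53264703]
```

```bash
python3 -m crank '[[0,100,0,400,0]]'>/dev/null; python3 -m crank '[[0,100,0,400,0]]'>/dev/null; python3 -m crank '[[0,100,0,400,0]]'>/dev/null; python3 -m crank '[[0,100,0,400,0]]'|sed -n 2,3p; python3 -m crank '[[0,100,0,400,0]]'>/dev/null; python3 -m crank '[[0,100,0,400,0]]'>/dev/null; python3 -m crank '[[0,100,0,400,0]]'>/dev/null; python3 -m crank '[[0,100,0,400,0]]'|sed -n 2,3p;  python3 -m crank '[[0,100,0,400,0]]'>/dev/null; python3 -m crank '[[0,100,0,400,0]]'|sed -n 2,3p; python3 -c "
from station import bot
o=bot.get_obs();print(o['t'],o['qpos'])"
```

```text
tcp_pos: [0.4353, 0.0453, 0.8186]
tool_rot: [[-0.86, 0.386, -0.333], [0.35, 0.922, 0.164], [0.371, 0.025, -0.928]]
tcp_pos: [0.4204, 0.0629, 0.8692]
tool_rot: [[-0.882, 0.415, -0.222], [0.365, 0.901, 0.235], [0.298, 0.126, -0.946]]
tcp_pos: [0.4139, 0.071, 0.8941]
tool_rot: [[-0.889, 0.427, -0.167], [0.374, 0.886, 0.273], [0.265, 0.181, -0.947]]
14.7 [ 20.19617217  17.54908486 -54.32224125  49.3040108   -5.18655235
 119.68931483  30.36315482]
```

```bash
cat > t3.py <<'E'
from ik import *
from t2 import Rt
from station import bot
from scipy.optimize import brentq
M=Ro.from_matrix(np.array(bot.get_obs()['tool_rot']))
for th in(24,28):
  for az in(-8,0,8):
    T=Rt(th,az,180)
    g=lambda d:(T*(Ro.from_euler('z',d,degrees=True)*M).inv()).as_rotvec()[2]
    ds=np.arange(-90,91,2.);v=[g(d) for d in ds]
    for i in range(len(ds)-1):
        if v[i]*v[i+1]<0 and abs(v[i])<.5:
            d=brentq(g,ds[i],ds[i+1]);w=(T*(Ro.from_euler('z',d,degrees=True)*M).inv()).as_rotvec()
            # z(down) moves by w x (-z): direction = (-wy, wx)
            print(th,az,'yaw',round(d,1),'angle',round(np.degrees(np.linalg.norm(w)),1),'dir az',round(np.degrees(np.arctan2(w[0],-w[1])),1))
E
sed -i 's/^for th in(14,17/if __name__=="__main__":\n for th in(14,17/; ' t2.py; python3 - <<'E'
s=open('t2.py').read(); i=s.index('if __name__'); open('t2.py','w').write(s[:i])
E
python3 t3.py
```

```text
24 -8 yaw 6.0 angle 40.7 dir az -32.0
24 0 yaw 14.0 angle 40.7 dir az -24.0
24 8 yaw 22.0 angle 40.7 dir az -16.0
28 -8 yaw 5.6 angle 44.6 dir az -30.9
28 0 yaw 13.6 angle 44.6 dir az -22.9
28 8 yaw 21.6 angle 44.6 dir az -14.9
```

```bash
python3 -m crank '[[0,-80,-340,-90,14],[0,-80,-340,-90,14],[0,-80,-340,-90,14],[0,-80,-340,-90,14],[0,-80,-340,-90,14],[0,-80,-340,-90,14],[0,-80,-340,-90,14],[0,-80,-340,-90,14]]'; python3 -m crank '[[0,70,-40,400,0]]'|sed -n 2,3p;python3 -m crank '[[0,70,-40,400,0]]'|sed -n 2,3p;python3 -m crank '[[0,70,-40,400,0]]'|sed -n 2,3p; python3 -c "
from station import bot
o=bot.get_obs();print(o['t'],o['qpos'])"; python3 t3.py
```

```text
t: 15.5
tcp_pos: [0.333, -0.2735, 0.8021]
tool_rot: [[-0.951, 0.207, -0.231], [0.155, 0.962, 0.225], [0.269, 0.179, -0.947]]
ft_force: [0.3, -0.8, -0.5]
opening: 0.006
finger_force: 0.0
tcp_pos: [0.3374, -0.2746, 0.8011]
tool_rot: [[-0.949, 0.209, -0.238], [0.154, 0.961, 0.229], [0.277, 0.18, -0.944]]
tcp_pos: [0.341, -0.2711, 0.8037]
tool_rot: [[-0.95, 0.204, -0.238], [0.151, 0.963, 0.225], [0.275, 0.177, -0.945]]
tcp_pos: [0.3417, -0.2679, 0.8096]
tool_rot: [[-0.953, 0.202, -0.228], [0.153, 0.965, 0.215], [0.263, 0.171, -0.95]]
15.8 [ 33.94429554  14.8574074   -1.17497207  63.38315534  -3.47854537
 119.68898043 111.0490362 ]
24 -8 yaw -7.7 angle 40.5 dir az -31.2
24 0 yaw 0.3 angle 40.5 dir az -23.2
24 8 yaw 8.3 angle 40.5 dir az -15.2
28 -8 yaw -8.1 angle 44.4 dir az -30.1
28 0 yaw -0.1 angle 44.4 dir az -22.1
28 8 yaw 7.9 angle 44.4 dir az -14.1
```

```bash
python3 -m crank '[[0,70,-20,400,0]]'>/dev/null; python3 -m crank '[[0,70,-20,400,0]]'>/dev/null; python3 -m crank '[[0,70,-20,400,0]]'>/dev/null; python3 -m crank '[[0,70,-20,400,0]]'|sed -n 2,3p; python3 -m crank '[[0,70,-20,400,0]]'>/dev/null; python3 -m crank '[[0,70,-20,400,0]]'>/dev/null; python3 -m crank '[[0,70,-20,400,0]]'>/dev/null; python3 -m crank '[[0,70,-20,400,0]]'|sed -n 2,3p; python3 -c "
from station import bot
o=bot.get_obs();print(o['t'],o['qpos'])"; python3 t3.py|sed -n '4,6p'
```

```text
tcp_pos: [0.3354, -0.2394, 0.8579]
tool_rot: [[-0.975, 0.19, -0.116], [0.172, 0.974, 0.147], [0.141, 0.123, -0.982]]
tcp_pos: [0.3327, -0.2172, 0.9027]
tool_rot: [[-0.982, 0.19, 0.003], [0.189, 0.978, 0.084], [0.013, 0.083, -0.996]]
16.6 [ 25.37171442   9.82085319   4.20491616  52.58521524  -5.74757153
 119.71778255 105.83156188]
28 -8 yaw -6.2 angle 29.1 dir az -25.8
28 0 yaw 1.8 angle 29.1 dir az -17.8
28 8 yaw 9.8 angle 29.1 dir az -9.8
```

```bash
python3 -m crank '[[0,70,30,400,0]]'>/dev/null; python3 -m crank '[[0,70,30,400,0]]'>/dev/null; python3 -m crank '[[0,70,30,400,0]]'>/dev/null; python3 -m crank '[[0,70,30,400,0]]'>/dev/null; python3 -m crank '[[0,70,30,400,0]]'>/dev/null; python3 -m crank '[[0,70,30,400,0]]'|sed -n 2,3p; python3 -m crank '[[0,70,30,400,0]]'>/dev/null; python3 -m crank '[[0,70,30,400,0]]'>/dev/null; python3 -m crank '[[0,70,30,400,0]]'>/dev/null; python3 -m crank '[[0,70,30,400,0]]'>/dev/null; python3 -m crank '[[0,70,30,400,0]]'>/dev/null; python3 -m crank '[[0,70,30,400,0]]'|sed -n 2,3p; python3 -c "
from station import bot
o=bot.get_obs();print(o['t'],o['qpos'])"; python3 t3.py|sed -n '4,6p'
```

```text
tcp_pos: [0.333, -0.1555, 0.9704]
tool_rot: [[-0.963, 0.192, 0.192], [0.197, 0.98, 0.009], [-0.186, 0.046, -0.981]]
tcp_pos: [0.3314, -0.1062, 1.0313]
tool_rot: [[-0.903, 0.195, 0.383], [0.193, 0.98, -0.044], [-0.384, 0.034, -0.923]]
17.8 [ -1.26881587   7.63252495  20.26881113  30.5430334   -8.22342694
 119.72936215  91.19454068]
28 -8 yaw -4.8 angle 5.7 dir az -35.7
28 0 yaw 3.2 angle 5.7 dir az -27.7
28 8 yaw 11.2 angle 5.7 dir az -19.7
```

```bash
python3 -m crank '[[0,70,20,400,0]]'>/dev/null; python3 -m crank '[[0,70,20,400,0]]'|sed -n 2,3p; python3 -m crank '[[0,90,140,-600,3],[0,90,140,-600,3],[0,90,140,-600,3],[0,90,140,-600,3],[0,90,140,-600,3],[0,90,140,-600,3],[0,90,140,-600,3],[0,90,140,-600,3],[0,90,140,-600,3],[0,90,140,-600,3],[0,90,140,-600,3],[0,90,140,-600,3]]'; python3 tip.py
```

```text
tcp_pos: [0.3298, -0.0943, 1.0496]
tool_rot: [[-0.874, 0.195, 0.444], [0.189, 0.98, -0.058], [-0.447, 0.033, -0.894]]
t: 19.2
tcp_pos: [0.413, 0.0339, 0.4987]
tool_rot: [[-0.883, 0.144, 0.446], [0.144, 0.989, -0.033], [-0.446, 0.036, -0.894]]
ft_force: [0.8, -0.7, -1.1]
opening: 0.005
finger_force: 0.0
t 19.2 q [-24.5  11.5  12.8 127.3  17.2  16.6  53.3] F [ 0.8 -0.7 -1.1]
tip [-156.5  -48.6  350.3]
front [-164.5  -48.4  346.3]
rear [-148.4  -48.7  354.3]
L [-164.6  -65.9  345.6]
R [-164.4  -30.9  346.9]
body [-218.6  -49.7  390.8]
```

```bash
sed -i "s/('front',(.009,/('front',(-.009,/;s/('rear',(-.009,/('rear',(.009,/;s/(.009,-.0175/(-.009,-.0175/;s/(.009,.0175/(-.009,.0175/;s/(.0375,0,.102/(-.0375,0,.102/" tip.py; python3 -m crank '[[0,-7,10,-260,0],[0,-7,10,-260,0],[0,-7,10,-260,0],[0,-7,10,-260,0],[0,-7,10,-260,0],[0,-7,10,-260,0],[0,-7,10,-260,0],[0,-7,10,-260,0]]'; python3 tip.py
```

```text
t: 20.0
tcp_pos: [0.3963, 0.0165, 0.3626]
tool_rot: [[-0.911, 0.171, 0.375], [0.119, 0.98, -0.158], [-0.395, -0.099, -0.913]]
ft_force: [-0.4, -0.5, -0.4]
opening: 0.008
finger_force: 0.0
t 20.0 q [ -8.   27.7 -10.3 139.6 107.2  20.6 -40. ] F [-0.4 -0.5 -0.4]
tip [-179.4  -90.3  211. ]
front [-171.1  -90.2  214.5]
rear [-187.7  -90.4  207.4]
L [-171.7 -107.6  216.3]
R [-170.6  -72.8  212.8]
body [-170.1  -83.3  284.3]
```

```bash
python3 -m crank '[[0,21,47,-120,2],[0,21,47,-120,2],[0,21,47,-120,2],[0,21,47,-120,2],[0,21,47,-120,2],[0,21,47,-120,2]]'; python3 tip.py
```

```text
t: 20.6
tcp_pos: [0.4164, 0.0621, 0.2441]
tool_rot: [[-0.915, 0.138, 0.379], [0.087, 0.985, -0.147], [-0.393, -0.102, -0.914]]
ft_force: [-0.4, -0.6, 0.4]
opening: 0.005
finger_force: 0.0
t 20.6 q [ -6.4  47.7 -23.7 140.4 124.1  40.9 -62.7] F [-0.4 -0.6  0.4]
tip [-165.5  -40.5   92.4]
front [-157.2  -40.2   96. ]
rear [-173.8  -40.9   88.9]
L [-157.2  -57.6   97.7]
R [-157.2  -22.8   94.2]
body [-156.4  -33.   165.7]
```

The fingertips are now well posed: tilt about 24° forward, leading edge square to the lane. Lowering and starting the slow push.

```bash
python3 -m crank '[[0,0,0,-45,0],[0,0,0,-54,0],[0,25,-3.5,-54,0],[0,36.5,-5,-54,0],[0,48.5,-7,-54,0],[0,60.5,-8.5,-54,0],[0,72.5,-10,-54,0],[0,84,-12,-54,0],[0,96,-13.5,-54,0],[0,108,-15,-54,0],[0,108,-15,-54,0]]'; python3 tip.py; python3 - <<'E'
from h import *
s,P=snap('side'); cv2.imwrite('pics/e.png',cv2.resize(s['frame'][180:360,120:420,::-1],None,fx=2.5,fy=2.5))
E
```

```text
t: 21.7
tcp_pos: [0.5258, 0.0471, 0.1915]
tool_rot: [[-0.914, 0.138, 0.381], [0.088, 0.985, -0.147], [-0.396, -0.101, -0.913]]
ft_force: [-0.1, -0.7, 1.1]
opening: 0.004
finger_force: 0.0
t 21.7 q [ -4.6  53.9 -15.7 123.5 123.2  30.8 -50.9] F [-0.1 -0.7  1.1]
tip [-54.6 -40.2  40. ]
front [-46.4 -39.8  43.5]
rear [-62.9 -40.5  36.4]
L [-46.4 -57.2  45.3]
R [-46.4 -22.4  41.8]
body [-45.7 -32.8 113.2]
```

View pics/e.png

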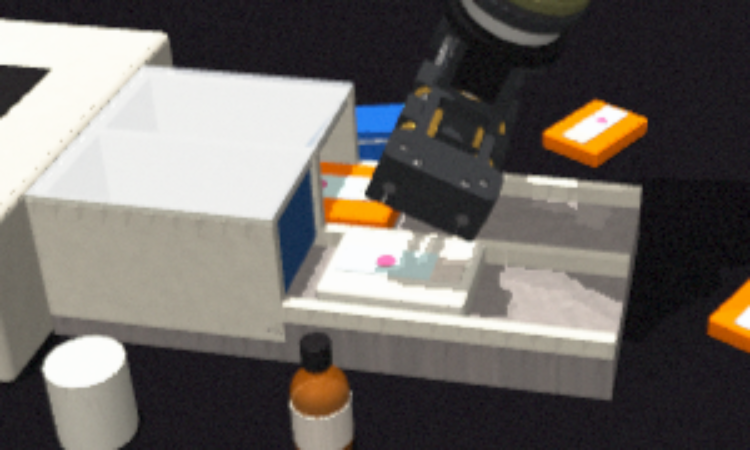

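Side view: the carrier's nose is through the flap and the white carrier is untouched. The hand has a roll of about 6°, so its body comes low over the roof edge. I'll push slowly to front = -6 mm, check, then finish with a short brisk push.

```bash
python3 -m crank '[[0,10,-1.4,0,0],[0,20,-2.8,0,0],[0,28,-3.9,0.5,0],[0,35,-4.9,1,0],[0,40,-5.6,1.5,0],[0,40,-5.6,1.5,0]]'; python3 tip.py; python3 - <<'E'
from h import *
s,P=snap('scene'); a=cv2.resize(s['frame'][210:360,250:420,::-1],None,fx=3,fy=3)
s,P=snap('side'); b=cv2.resize(s['frame'][190:340,150:350,::-1],None,fx=2,fy=3)
cv2.imwrite('pics/f.png',np.hstack([a,b])[:,:800])
E
```

```text
t: 22.35
tcp_pos: [0.5652, 0.0419, 0.19]
tool_rot: [[-0.916, 0.137, 0.378], [0.087, 0.985, -0.147], [-0.392, -0.102, -0.914]]
ft_force: [-0.8, 0.3, 0.0]
opening: 0.003
finger_force: 0.0
t 22.35 q [ -6.2  54.1 -10.5 117.2 118.6  24.  -44.5] F [-0.8  0.3  0. ]
tip [-15.5 -39.9  38.2]
front [ -7.2 -39.6  41.7]
rear [-23.8 -40.3  34.7]
L [ -7.2 -57.   43.5]
R [ -7.2 -22.1  40. ]
body [ -6.3 -32.4 111.4]
```

View pics/f.png

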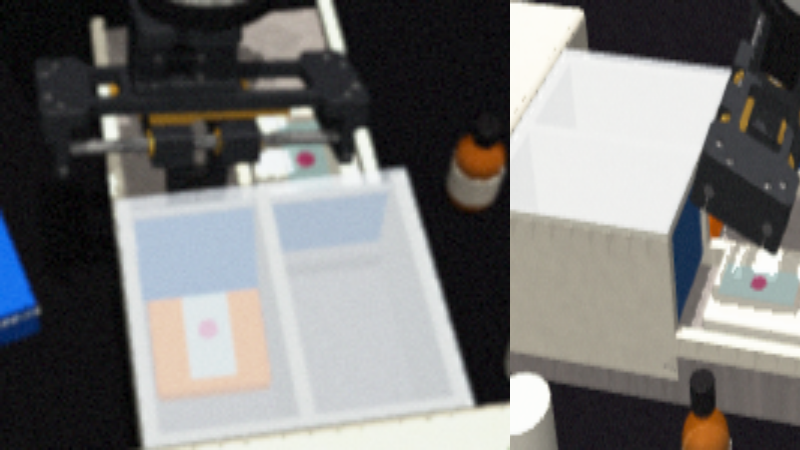

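```bash
cat > dot.py <<'E'
from h import *
from tip import rel
np.set_printoptions(precision=1,suppress=True)
def go(fr,s,z,orange=(5,20)):
    hsv=cv2.cvtColor(fr,cv2.COLOR_RGB2HSV).astype(int);h=hsv
    f=240/np.tan(np.radians(s['vertical_fov'])/2);R=np.array(s['R']);t=np.array(s['t']);C=-R.T@t
    def pr(u,v,z): d=R.T@np.array([(u-s['cx'])/f,(v-s['cy'])/f,1]);return rel(C+d*(z-C[2])/d[2])
    v,u=np.mgrid[:480,:640]; box=(u>280)&(u<345)&(v>235)&(v<355)
    pk=box&(h[...,0]>155)&(h[...,0]<178)&(h[...,1]>30); og=box&(h[...,0]>4)&(h[...,0]<20)&(h[...,1]>60)
    print('dot',pk.sum(),u[pk].mean(),v[pk].mean(),[pr(u[pk].mean(),v[pk].mean(),k) for k in z])
    vv=v[og]; print('orange',og.sum(),vv.min(),vv.max(),u[og].min(),u[og].max()); m=og&(v>=vv.max()-1); print('nose bottom',[pr(u[m].mean(),vv.max(),k) for k in(.015,.018,.03)])
if __name__=='__main__':
    s,P=snap('scene')
    go(cv2.cvtColor(cv2.imread('scene.png'),cv2.COLOR_BGR2RGB),s,(.048,))
    go(s['frame'],s,(.033,.04,.045))
E
python3 dot.py
```

```text
dot 132 289.90909090909093 307.04545454545456 [array([ 23.8, -86.6,  48. ])]
orange 796 239 351 281 328
nose bottom [array([ 90.5, -90.8,  15. ]), array([ 91.9, -90.9,  18. ]), array([ 97.7, -91. ,  30. ])]
dot 123 289.6829268292683 314.5934959349593 [array([ 30. , -88.2,  33. ]), array([ 34. , -88.3,  40. ]), array([ 36.9, -88.4,  45. ])]
orange 231 236 354 281 344
nose bottom [array([ 96.3, -88.8,  15. ]), array([ 97.7, -88.9,  18. ]), array([103.4, -89.1,  30. ])]
```

```bash
python3 - <<'E'
from h import *
from tip import rel
np.set_printoptions(precision=1,suppress=True)
s,P=snap('scene')
f=240/np.tan(np.radians(s['vertical_fov'])/2);R=np.array(s['R']);t=np.array(s['t']);C=-R.T@t
def pr(u,v,z): d=R.T@np.array([(u-s['cx'])/f,(v-s['cy'])/f,1]);return rel(C+d*(z-C[2])/d[2])
print('init dot',pr(309.6,262.7,.048))
print('now dot',[pr(319.3,319.7,k) for k in(.033,.04,.045)]);print('nose',[pr(320,341.7,k) for k in(.015,.02)],pr(320,338,.033))
E
```

```text
init dot [-67.3 -40.5  48. ]
now dot [array([ 46.9, -37.8,  33. ]), array([ 50.8, -38.4,  40. ]), array([ 53.6, -38.9,  45. ])]
nose [array([ 79.7, -41. ,  15. ]), array([ 82.1, -41.4,  20. ])] [ 81.8 -41.5  33. ]
```

Carrier origin is about +39 mm and its tail about -6 mm, touching the fingers. Now back off and do the brisk push, rising slightly to clear the roof edge.

```bash
python3 -m crank '[[0,-30,4.2,0,0],[0,-60,8.4,0,0],[0,-79,11,0,0],[0,-79,11,0,0],[0,-35.7,5,1,0],[0,7.1,-1,5.5,0],[0,7.1,-1,5.5,0]]'; python3 tip.py; python3 - <<'E'
from h import *
s,P=snap('scene'); a=cv2.resize(s['frame'][210:360,250:420,::-1],None,fx=3,fy=3)
s,P=snap('side'); b=cv2.resize(s['frame'][190:340,150:350,::-1],None,fx=2,fy=3)
cv2.imwrite('pics/g.png',np.hstack([a,b])[:,:800])
E
```

```text
t: 23.25
tcp_pos: [0.5784, 0.0397, 0.1977]
tool_rot: [[-0.911, 0.141, 0.388], [0.089, 0.985, -0.149], [-0.404, -0.101, -0.909]]
ft_force: [-0.4, 0.6, 0.3]
opening: 0.003
finger_force: 0.0
t 23.25 q [ -6.7  53.5  -8.8 115.3 116.5  22.1 -42.1] F [-0.4  0.6  0.3]
tip [ -0.3 -40.5  46.7]
front [  7.9 -40.1  50.4]
rear [ -8.5 -40.8  43.1]
L [  7.8 -57.5  52.1]
R [  8.  -22.7  48.6]
body [  8. -33. 120.]
```

View pics/g.png

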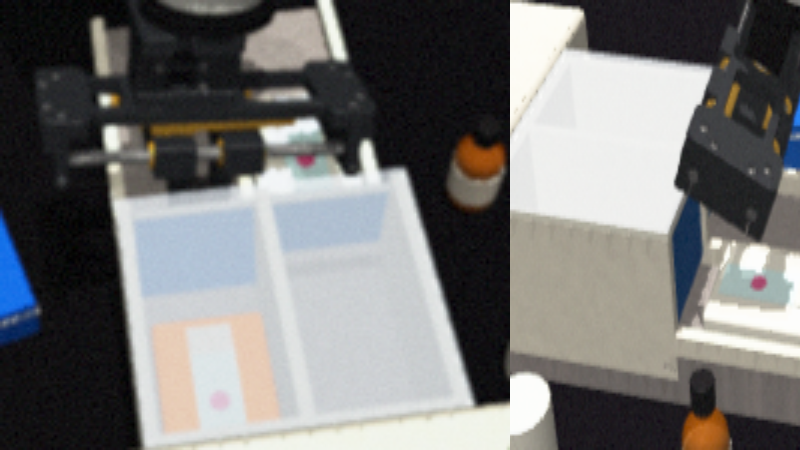

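The carrier has shot well into the bay: the dot moved to (220,400) in the crop and bay floor shows between flap and tail. Now drawing the fingers back out.

```bash
python3 -m crank '[[0,-20,2.8,0,0],[0,-45,6.3,0,0],[0,-80,11,5,0],[0,-95,13,40,0],[0,-100,14,90,0],[0,-100,14,140,0],[0,-100,14,140,0],[0,-100,14,140,0],[0,-100,14,140,0],[0,-100,14,140,0]]'; python3 - <<'E'
from h import *
from tip import rel
s,P=snap('scene'); a=cv2.resize(s['frame'][210:360,250:420,::-1],None,fx=3,fy=3)
s2,_=snap('side'); b=cv2.resize(s2['frame'][190:340,150:350,::-1],None,fx=2,fy=3)
cv2.imwrite('pics/i.png',np.hstack([a,b])[:,:800])
f=240/np.tan(np.radians(s['vertical_fov'])/2);R=np.array(s['R']);t=np.array(s['t']);C=-R.T@t
def pr(u,v,z): d=R.T@np.array([(u-s['cx'])/f,(v-s['cy'])/f,1]);return rel(C+d*(z-C[2])/d[2])
print('dot if flat',pr(250+220/3,210+400/3,.033),'tail top',pr(250+207/3,210+320/3,.033),'nose bottom',pr(250+220/3,210+430/3,.015))
E
```

```text
t: 24.35
tcp_pos: [0.4708, 0.0549, 0.3341]
tool_rot: [[-0.918, 0.136, 0.373], [0.086, 0.985, -0.146], [-0.388, -0.102, -0.916]]
ft_force: [-0.1, 1.4, -0.8]
opening: 0.006
finger_force: 0.0
dot if flat [ 92.3 -37.3  33. ] tail top [ 40.9 -37.5  33. ] nose bottom [101.8 -38.3  15. ]
```

View pics/i.png

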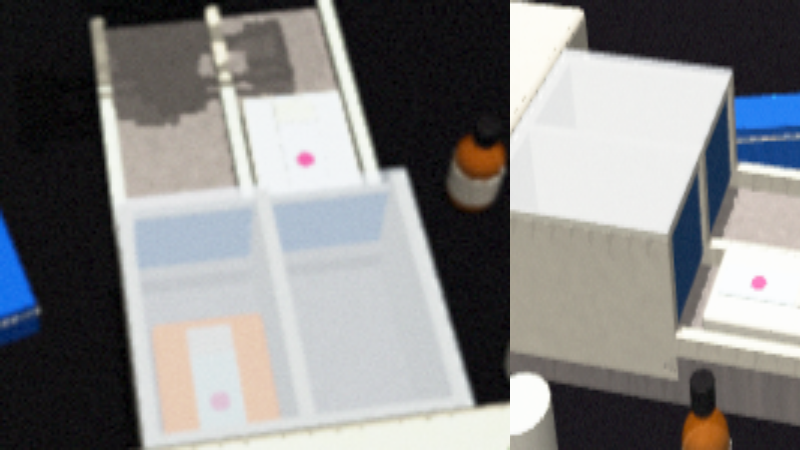

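The carrier lies flat in the bay (origin about +82 mm, tail about +39 mm). Both flaps hang shut, the white carrier is in place and the hand is clear.

```bash
python3 -c "
from station import hand_in
print(hand_in())"
```

```text
the job is handed in; nothing more can be done
None
```

I pushed the orange carrier through its flap and it lies flat on the bay floor, about 82 mm past the flap. Both flaps hang shut, the white carrier looks untouched, and the job is handed in; no verdict came back.

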